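# Jar up the clock's thumbscrew

### The arm

A 6-joint arm with a two-finger parallel gripper is mounted at the origin on the work surface. World frame = base frame: x ahead of the robot, y to its left, z up, the work surface at z = 0. Lengths are in mm, angles in rad, forces in N, time in s.
With the tool pointing down it reaches from about 400 to 925 mm from the base axis. Payload 12.5 kg.
Tool frame: the origin (TCP) lies midway between the tips of the shut fingers; the grasp point (between the pads) lies 19 mm behind it; z points along the fingers, y is the line along which they close (so a half turn about z gives the same grasp; the last joint's range is limited). The gripper opens to 95 mm and grips with 3 to 60 N. Pads are 20 mm wide; open, the fingers measure 119 mm over their backs; the gripper's body (75 mm by 180 mm) begins 59 mm behind the grasp point.
Start: joints at [-0.106, 0.491, 1.559, -0, 1.092, -0.106], TCP at [625.017, 0.021, 214.661] pointing down, gripper open.
Joint ranges: [-3.1, 3.1], [-0.84, 2.19], [0.05, 2.79], [-1.13, 4.28], [0.06, 2.93], [-2.69, 2.69]. Speed limits (rad/s): [2.22, 2.22, 2.79, 3.14, 3.14, 3.14].

### API

Orientations are given as [roll, pitch, yaw] about the fixed x, y, z axes, in that order (R = Rz(yaw) Ry(pitch) Rx(roll)).
In Python, from cell import state, read_camera, camera_info, env gives the robot as it stands.
- The arm moves only by the tool move_arm, never from a script. Its argument "commands" is a list of rows, each a list of 3 entries, a list of its own where there are three numbers: the shift along the world's x, y, z in cm, then the turn, a rotation vector about the world's x, y, z in degrees, then the opening, from 0 (shut) to 1 (fully open). A call has 1 to 10 rows; each row shifts and turns the commanded pose from where the row before left it; what a row does not reach is not made up. A row lasts 1/10 s, in which the tool goes at most 50 mm and 8.59 degrees, less where a joint would pass 70% of its speed; a pose out of reach is approached as far as the arm can. A call with a gripper value outside its range is refused whole. The fingers move at their own pace and stop on an object; the grip force is fixed at half the most. Time passes only in rows, so rows that do not move let the fingers close. It gives the time, the measured TCP pose, the force, the opening and the grip force at its end, in the units of the state.
- state(): the state, without advancing time (a new reading comes with each control period).
- read_camera(name): name is "scene" or "side" or "wrist"; returns the picture (400x640x3 uint8, blue, green, red); there is no depth.
- camera_info(name): a dict with "K" (3x3 intrinsics, pixels), "k1" (the pictures are not rectified: a ray, as slopes to the right and down, at radius r is drawn at 1 + k1 r^2 times it, then the intrinsics apply), "cam_to_world" (4x4, takes a point from camera to world coordinates). Camera axes: x right, y down, z forward; pixel columns grow to the right and rows downward; lengths in mm; the calibration is good to about 2 mm. A picture is of the moment at which its call begins: read the wrist's pose just before it. camera_info takes no time and is no camera call; for the wrist camera it gives the pose at the moment of the call.
- env.job_done(): hands the job in; it is judged then, once.
The state is a dict: "t": time; "joints": joint angles; "qvel": joint speeds; "tau": joint torques, N m; "eef_pos": TCP position; "tcp_rot": TCP orientation; "ft_force": force on the tool from outside, world axes, zero at the start; "moment": the same for the moment, N m; "opening": opening from 0.0 (shut) to 1.0 (fully open); "grip_force": force on a finger pad.
Only numpy, scipy, OpenCV 4.12 (cv2) and the standard library are available. Lean on these libraries where they do the work, as an engineer would, in place of code of your own. Each camera call takes 0.05 s, during which the arm holds its last target. There are 200 camera calls.

### The job

The square amber jar has been left mouth-down to dry: turn it the right way up and stand it in the grey tray beside the brass clock, put the clock's loose brass thumbscrew in it, and set the black knobbed lid on the jar so that it sits fully down and level. The jar and lid are breakable, so set them down rather than dropping them, and leave everything else on the bench as it is. At the end the closed jar stands upright, flat on the tray's floor, with the thumbscrew inside.

Things in the scene. Friction and masses are not known exactly. Their poses are not given: they have to be found in the camera images.
- jar: Amber glass jar, 0.2 kg: square body 58 x 58 mm, 54 mm high, then a round neck, 54 mm outside, 10 mm high; 64 mm overall. Walls 4 mm, floor 5 mm, mouth 46 mm inside. Origin: centre of the floor's outside; z points to the mouth (starts mouth-down: origin 64 mm up, z down); x, y square to its flat sides. Alike in all quarter turns about z; lies steadily on any side; grip across two facing sides.
- jar_rim (a point): Centre of the jar's mouth, in the plane of the top of the rim (64 mm along z from the jar's origin); axes as the jar's.
- lid: Black lid of the jar, loose, knob up, 0.06 kg: disc 58 mm in diameter, 5 mm thick; under it a plug 38 mm in diameter, 7 mm deep (4 mm clear all round in the mouth); on it a plain round knob 20 mm in diameter, 24 mm high; 36 mm overall. Origin: centre of the plug's underside, on which it rests; z points up through the knob, whose middle is 24 mm above the origin.
- lid_seat (a point): Centre of the lid disc's underside, 7 mm above the lid's origin; it lies in the plane of the jar's rim when the lid is seated.
- thumbscrew: Brass thumbscrew standing on its head, 0.03 kg: knurled head 22 mm in diameter and 10 mm high at the bottom, on it a stem 10 mm in diameter and 22 mm long pointing up; 32 mm overall. Origin: centre of the head's face, on the bench; z runs along the stem. It may lie any way inside the jar.
- tray: Shallow grey plastic tray fixed to the bench, 220 mm (its x) by 370 mm (its y) outside, walls 4 mm thick and 14 mm high, floor 4 mm thick. Origin: centre of its underside on the bench. The clock stands in its -y half; the +y half is empty.
- tray_floor (a point): Centre of the upper face of the tray's floor, axes as the tray's.
- clock: Brass ship's clock standing in the tray: drum about 108 mm in diameter, flange at its foot 128 mm in diameter, 56 mm high, dial up, 0.9 kg. Origin: centre of its underside. Bystander.
- bezel: Bystander: flat brass ring, 88 mm outside, 10 mm high, lying on the bench. Origin: centre of its underside.
- barometer: Bystander: small brass drum with a flange 104 mm in diameter, 46 mm high. Origin: centre of its underside.
- big_case: Bystander: large brass drum with a flange 168 mm in diameter, 60 mm high. Origin: centre of its underside.
- spatula: Bystander: thin steel spatula 170 mm long, lying on the bench. Origin: near its middle; x along it.
- brush: Bystander: brush with a wooden handle 190 mm long, lying on the bench. Origin: near its middle, underneath; x along it.
- dish: Bystander: white bowl 90 mm across, 28 mm high. Origin: centre of its underside. Fixed bottles, a carton, a tub and equipment up to 250 mm high stand along the bench's far edge (x above 0.74 m) and its sides (y above 0.42 m, below -0.42 m).
Mind the look-alikes: they are no part of the job. Of the things that look like the lid, take the one that is farthest to the robot's right at the start.

How it is judged (in metres and radians):
On the way, in this order (a step that is already met when the one before it is completed fails the run):
1. the jar is mouth-up (z within 0.15 rad of vertical) (angle between jar's own z axis and vertical below 0.15 rad), for 0.2 s.
2. the thumbscrew is inside the jar (x of thumbscrew in the frame of jar between -0.027 and 0.027 m and y of thumbscrew in the frame of jar between -0.027 and 0.027 m and z of thumbscrew in the frame of jar between 0 and 0.045 m), for 0.2 s.
3. the lid is seated level on the jar's rim (horizontal distance between lid_seat and jar_rim below 0.006 m and z of lid_seat in the frame of jar_rim between -0.0025 and 0.0025 m and angle between the z axis of lid and the z axis of jar, either way round below 0.05 rad and angle between lid's own z axis and vertical below 0.1 rad), for 0.2 s.
At the end, for the whole second after the job is handed in: Jar mouth-up and flat on the tray floor (upright within 0.06 rad, floors within 4 mm, clear of the walls), the thumbscrew inside it, the lid seated: disc on the rim within 2.5 mm, parallel within 0.05 rad, centred within 6 mm, knob up; all at rest (all of step 2 and all of step 3 and x of jar in the frame of tray_floor between -0.085 and 0.085 m and y of jar in the frame of tray_floor between -0.155 and 0.155 m and z of jar in the frame of tray_floor between -0.003 and 0.004 m and angle between jar's own z axis and vertical below 0.06 rad and linear speed of each of jar, lid, thumbscrew below 0.02 m/s); the robot touches nothing.
It fails at once if the jar is dropped (moving faster than 0.6 m/s without the fingers touching it) (linear speed of jar above 0.6 m/s and contact force between the fingers and jar below 0.05 N).
It fails at once if the lid is dropped (the same) (linear speed of lid above 0.6 m/s and contact force between the fingers and lid below 0.05 N).
It fails at once if the clock is moved by more than 20 mm or tipped (distance of clock from where it was at the start of the episode above 0.02 m or angle between clock's own z axis and vertical above 0.15 rad).
It fails at once if another bystander is moved by more than 30 mm (distance of any of bezel, barometer, big_case, spatula, brush, dish from where it was at the start of the episode above 0.03 m).
It also fails if it takes over 72 s, if anything falls off the work surface, if the arm or the gripper's body presses on something with over 40 N, if the wrist force passes 120 N, or if a joint passes its speed limit or range.

## Working session

There is one attempt and no reset: what is moved stays moved. The work goes in short steps, Python scripts to look and compute and a tool call to move; the robot and the scene stay as the last step left them, time stands still between calls to the robot, and variables do not carry over. Pictures are saved under pics/ and viewed, at most 10 in all, crops included, and the job is handed in when it is done.

Besides the shell and the picture viewer there is one more tool, called by a JSON object that holds its "method" and its "body". move_arm: Moves the arm, as the interface text tells. Its arguments: {"type":"object","properties":{"commands":{"type":"array"}},"required":["commands"]}

```bash
mkdir -p pics; ls
python3 - <<'E'
from cell import *
import cv2
for n in("scene","side"):
    cv2.imwrite(f"pics/{n}0.png",read_camera(n))
    i=camera_info(n);print(n,i)
s=state();print(s["t"],s["eef_pos"],s["tcp_rot"])
E
```

```text
pics
scene {'K': array([[509.96126719,   0.        , 318.64514229],
       [  0.        , 509.96126719, 202.98921932],
       [  0.        ,   0.        ,   1.        ]]), 'k1': -0.05186003986473531, 'cam_to_world': array([[-5.61583480e-01,  5.42909584e-01, -6.24398253e-01,
         1.62922398e+03],
       [ 8.27122124e-01,  3.48098772e-01, -4.41243966e-01,
         7.95934393e+02],
       [-2.22033137e-02, -7.64248931e-01, -6.44539048e-01,
         1.21768801e+03],
       [ 0.00000000e+00,  0.00000000e+00,  0.00000000e+00,
         1.00000000e+00]])}
side {'K': array([[420.65891941,   0.        , 311.88029583],
       [  0.        , 420.65891941, 201.39164825],
       [  0.        ,   0.        ,   1.        ]]), 'k1': -0.10276325051995827, 'cam_to_world': array([[-9.81280385e-01, -1.47919283e-01,  1.23323524e-01,
         3.64070047e+02],
       [-1.91566917e-01,  6.83971093e-01, -7.03907423e-01,
         9.00564774e+02],
       [ 1.97717559e-02, -7.14355255e-01, -6.99503858e-01,
         9.45845943e+02],
       [ 0.00000000e+00,  0.00000000e+00,  0.00000000e+00,
         1.00000000e+00]])}
0.1 [6.24779446e+02 4.91497297e-02 2.14126807e+02] [-3.14058770e+00 -9.97480323e-05  1.57083794e+00]
```

View pics/scene0.png

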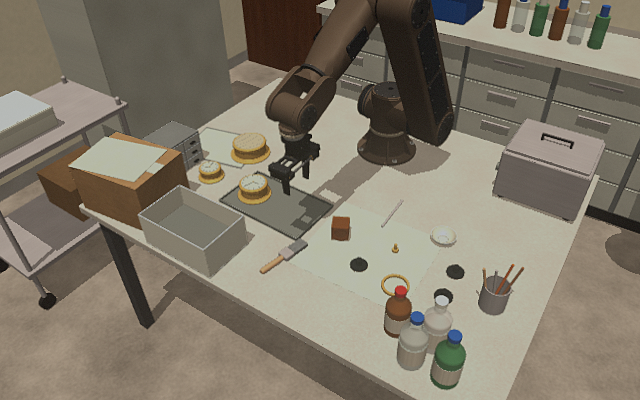

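View pics/side0.png

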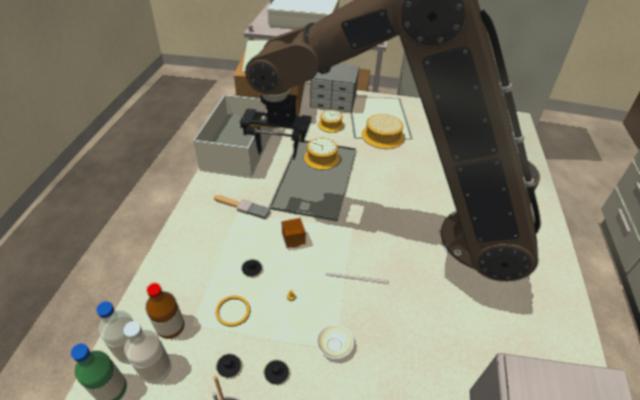

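```bash
cat > h.py <<'E'
import numpy as np, cv2
from cell import *
def ray(n,px,info=None):
    i=info or camera_info(n); K=i["K"];T=i["cam_to_world"]
    d=np.array([(px[0]-K[0,2])/K[0,0],(px[1]-K[1,2])/K[1,1]]);u=d.copy()
    for _ in range(20): u=d/(1+i["k1"]*(u@u))
    return T[:3,3],T[:3,:3]@np.array([u[0],u[1],1])
def atz(n,px,z,info=None):
    o,r=ray(n,px,info);return (o+r*(z-o[2])/r[2]).round(1)
def proj(n,P,info=None):
    i=info or camera_info(n);T=i["cam_to_world"]
    c=T[:3,:3].T@(np.array(P,float)-T[:3,3]);u=c[:2]/c[2];u=u*(1+i["k1"]*(u@u))
    return (i["K"][:2,:2]@u+i["K"][:2,2]).round(1)
E
python3 - <<'E'
from h import *
a=cv2.imread("pics/scene0.png");b=cv2.imread("pics/side0.png")
A=cv2.resize(a[205:305,325:475],(600,400),interpolation=cv2.INTER_CUBIC)
cv2.imwrite("pics/crop1.png",A)
B=cv2.resize(b[180:330,190:340],(600,600),interpolation=cv2.INTER_CUBIC)
cv2.imwrite("pics/crop2.png",B)
for p in [(359,264),(455,271),(443,296)]:print("lid",atz("scene",p,10))
for p in [(251,267),(228,365),(276,371)]:print("lidside",atz("side",p,10))
print("jar",atz("scene",(341,229),64*.5),atz("side",(293,233),32))
print("screw",atz("scene",(395,248),16),atz("side",(291,296),16))
print("tray corners",[atz("scene",p,14) for p in[(259,173),(333,207),(220,193),(297,235)]])
print("clock",atz("scene",(254,182),56),atz("side",(322,147),56))
E
```

```text
lid [640.8 249.2  10. ]
lid [502.4 519.4  10. ]
lid [616.5 528.8  10. ]
lidside [643.1 246.8  10. ]
lidside [614.7 527.7  10. ]
lidside [503.2 518.1  10. ]
jar [553.  125.2  32. ] [553.4 120.3  32. ]
screw [519.6 314.8  16. ] [513.8 318.5  16. ]
tray corners [array([ 438.3, -330.3,   14. ]), array([453.7,  28.4,  14. ]), array([ 616.2, -375.3,   14. ]), array([643.3,   4.9,  14. ])]
clock [ 533.6 -271.1   56. ] [ 538.4 -269.    56. ]
```

View pics/crop1.png

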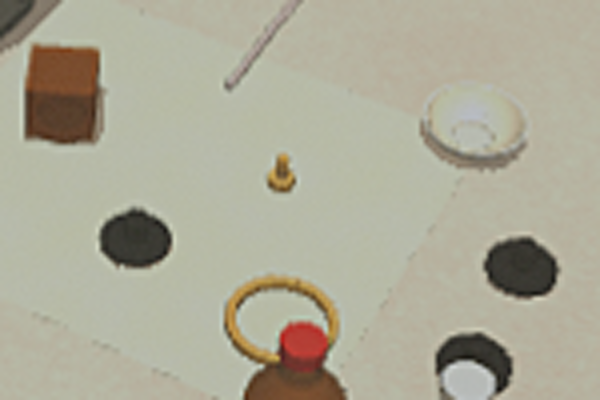

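View pics/crop2.png

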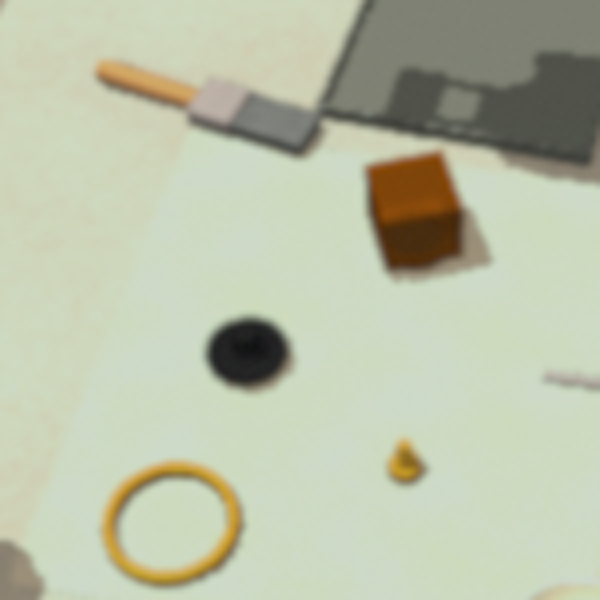

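Lid look-alikes in the scene picture are at (359,264), (455,271) and (443,296). The one at (359,264), about y=+248 mm, is farthest to the robot's right and is confirmed knob-up in the crop. There is only one amber block, the jar at (341,229), and one screw, at (395,248).

Run:
```python
from h import *
f=lambda p:(325+p[0]/4-.4,205+p[1]/4-.4); g=lambda p:(190+p[0]/4-.4,180+p[1]/4-.4)
def rep(c):
    c=np.array(c);e=[np.degrees(np.arctan2(*(c[(i+1)%4]-c[i])[1::-1])) for i in range(4)]
    print(c[:,:2].tolist(),c.mean(0),np.round(e,1),[round(float(np.linalg.norm(c[(i+1)%4]-c[i])),1) for i in range(4)])
rep([atz("scene",f(p),64) for p in [(34,45),(101,48),(100,91),(27,88)]])
rep([atz("side",g(p),64) for p in [(366,166),(442,152),(461,207),(377,220)]])
print("screw base", atz("scene",f((281,184)),5),atz("side",g((405,470)),5), "tip",atz("scene",f((283,156)),32),atz("side",g((404,442)),32))
print("lid disc",atz("scene",f((136,240)),12),atz("side",g((248,352)),12))
```

```text
[[541.2, 85.7], [513.7, 135.7], [559.8, 163.0], [589.5, 110.1]] [551.05  123.625  64.   ] [ 118.8   30.6  -60.7 -153.2] [57.1, 53.6, 60.7, 54.1]
[[590.1, 110.7], [539.9, 85.9], [515.8, 134.7], [570.3, 158.7]] [554.025 122.5    64.   ] [-153.7  116.3   23.8  -67.6] [56.0, 54.4, 59.6, 51.9]
screw base [520.5 315.6   5. ] [515.2 314.9   5. ] tip [515.7 312.7  32. ] [516.2 311.4  32. ]
lid disc [645.4 250.4  12. ] [640.4 249.8  12. ]
```

{"method": "move_arm", "body": {"commands": [[[-2.5, 3, 0], [0, 0, 0], 1], [[-2.5, 3, 0], [0, 0, 0], 1], [[-1, 3, 0], [0, 0, 0], 1], [[0, 0, 0], [0, 0, 0], 1]]}}

```text
t: 0.5
eef_pos: [563.6, 92.6, 214.7]
tcp_rot: [-3.141, -0.0, 1.574]
ft_force: [-0.3, -0.2, 0.0]
opening: 1.002
grip_force: 0.0
```

Run:
```python
from h import *
i=camera_info("wrist");cv2.imwrite("pics/w1.png",read_camera("wrist"))
import pickle;pickle.dump(i,open("w1.pkl","wb"));print(i,proj("wrist",(552,123,64),i))
```

```text
{'K': array([[291.96392057,   0.        , 318.11897404],
       [  0.        , 291.96392057, 200.27546029],
       [  0.        ,   0.        ,   1.        ]]), 'k1': -0.03670492993594967, 'cam_to_world': array([[ 9.99995879e-01,  2.78717405e-03,  6.88075728e-04,
         5.63952386e+02],
       [ 2.86591131e-03, -9.55123782e-01, -2.96193092e-01,
         1.76763971e+02],
       [-1.68344208e-04,  2.96193843e-01, -9.55127834e-01,
         3.84015950e+02],
       [ 0.00000000e+00,  0.00000000e+00,  0.00000000e+00,
         1.00000000e+00]])} [307.2 160.8]
```

View pics/w1.png

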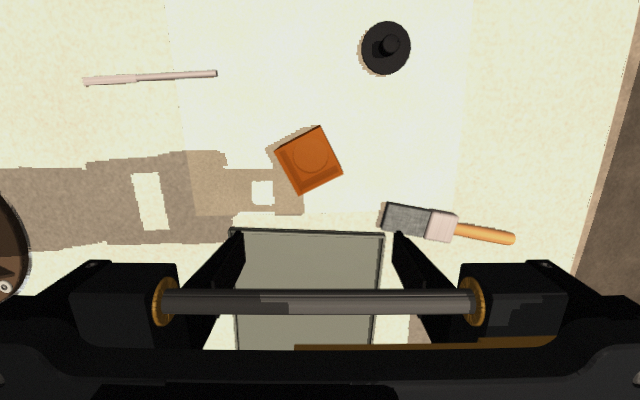

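Run:
```python
from h import *
import pickle;i=pickle.load(open("w1.pkl","rb"))
im=cv2.imread("pics/w1.png");hsv=cv2.cvtColor(im,cv2.COLOR_BGR2HSV)
m=((hsv[...,1]>190)&(hsv[...,0]<18)&(hsv[...,2]>90)).astype(np.uint8);m[:110]=0;m[215:]=0;m[:,:250]=0;m[:,370:]=0
c=max(cv2.findContours(m,0,2)[0],key=cv2.contourArea)
r=cv2.minAreaRect(c);b=cv2.boxPoints(r);print(r,b.tolist())
def rep(c):
    c=np.array(c);e=[np.degrees(np.arctan2(*(c[(k+1)%4]-c[k])[1::-1])) for k in range(4)]
    print(c[:,:2].tolist(),c.mean(0),np.round(e,1),[round(float(np.linalg.norm(c[(k+1)%4]-c[k])),1) for k in range(4)])
rep([atz("wrist",p,64,i) for p in b])
rep([atz("wrist",p,64,i) for p in [(320,126),(343,172),(299,195),(276,150)]])
print("lid",atz("wrist",(386,48),10,i),atz("wrist",(389,45),36,i))
print("tray",[atz("wrist",p,14,i) for p in [(230,230),(384,235)]])
```

```text
((307.8000183105469, 161.10003662109375), (51.87677764892578, 52.32398986816406), 63.43495178222656) [[272.8000183105469, 149.60003662109375], [319.6000061035156, 126.20004272460938], [342.8000183105469, 172.60003662109375], [296.0000305175781, 196.00003051757812]]
[[514.6, 135.3], [565.5, 160.2], [591.6, 109.9], [538.9, 82.6]] [552.65 122.    64.  ] [  26.1  -62.6 -152.6  114.8] [56.7, 56.7, 59.4, 58.0]
[[566.0, 160.4], [591.8, 110.6], [542.3, 83.8], [518.1, 134.8]] [554.55 122.4   64.  ] [ -62.6 -151.6  115.4   28.1] [56.1, 56.3, 56.5, 54.3]
lid [642.9 247.   10. ] [640.5 245.2  36. ]
tray [array([443.1,  18.9,  14. ]), array([655.3,  12.1,  14. ])]
```

{"method": "move_arm", "body": {"commands": [[[0, 0, 0], [0, 0, 6.75], 1], [[0, 0, 0], [0, 0, 6.75], 1], [[0, 0, 0], [0, 0, 6.75], 1], [[0, 0, 0], [0, 0, 6.75], 1], [[0.25, -0.35, -1.5], [6.68, 3.4, 0], 1], [[0.25, -0.35, -1.5], [6.68, 3.4, 0], 1], [[0.25, -0.35, -1.5], [6.68, 3.4, 0], 1], [[0.25, -0.35, -1.5], [6.68, 3.4, 0], 1], [[0.25, -0.35, -1.5], [6.68, 3.4, 0], 1], [[0.25, -0.35, -1.5], [6.68, 3.4, 0], 1]]}}

```text
t: 1.55
eef_pos: [580.9, 67.3, 124.1]
tcp_rot: [3.138, -0.79, 2.043]
ft_force: [0.4, 0.1, 0.5]
opening: 1.0
grip_force: 0.0
```

Run:
```python
from h import *
from scipy.spatial.transform import Rotation as R
s=state();M=R.from_euler("xyz",s["tcp_rot"]).as_matrix();print(s["joints"],s["eef_pos"],M.round(3))
t=np.array([553,122,37]);print((t+19*M[:,2]-s["eef_pos"])/10)
```

```text
[-0.25374325  0.75014332  1.56614195  0.56852591  1.43698117 -0.98338047] [580.92254344  67.28763698 124.10364566] [[-0.32   0.892 -0.32 ]
 [ 0.627  0.452  0.634]
 [ 0.71   0.002 -0.704]]
[ -3.39938672   6.67601869 -10.04823215]
```

{"method": "move_arm", "body": {"commands": [[[0, 0, -1.5], [0, 0, 0], 1], [[-0.8, 1.6, -2.1], [0, 0, 0], 1], [[-0.8, 1.6, -2.1], [0, 0, 0], 1], [[-0.8, 1.6, -2.1], [0, 0, 0], 1], [[-0.7, 1.3, -1.6], [0, 0, 0], 1], [[-0.3, 0.6, -0.7], [0, 0, 0], 1], [[0, 0, 0], [0, 0, 0], 1], [[0, 0, 0], [0, 0, 0], 1]]}}

```text
t: 2.35
eef_pos: [546.7, 135.6, 24.2]
tcp_rot: [3.14, -0.783, 2.043]
ft_force: [1.1, -0.2, 0.3]
opening: 1.002
grip_force: 0.0
```

Run:
```python
from h import *
b=read_camera("scene");a=read_camera("side")
cv2.imwrite("pics/c3.png",np.hstack([cv2.resize(b[160:280,270:400],(433,400)),cv2.resize(a[170:290,230:340],(367,400))]))
s=state();print(s["eef_pos"],s["tcp_rot"])
```

```text
[546.83383436 135.35155658  24.37711605] [ 3.13904878 -0.78337926  2.04314071]
```

View pics/c3.png

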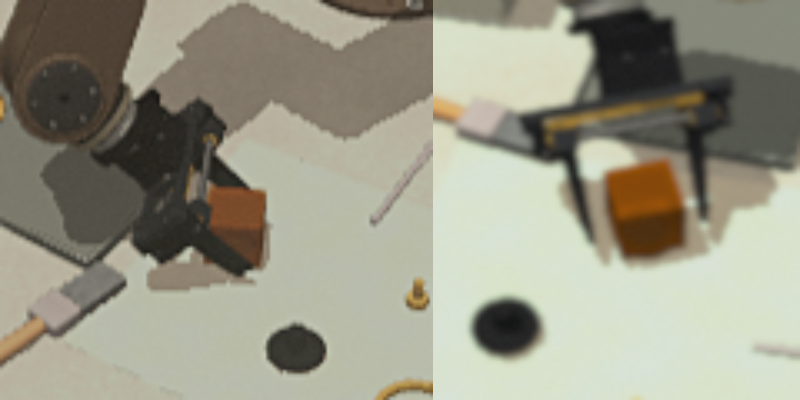

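The jar sits between the two fingers, seen in both views. I'll close the gripper.

{"method": "move_arm", "body": {"commands": [[[0, 0, 0], [0, 0, 0], 0], [[0, 0, 0], [0, 0, 0], 0], [[0, 0, 0], [0, 0, 0], 0], [[0, 0, 0], [0, 0, 0], 0], [[0, 0, 0], [0, 0, 0], 0], [[0, 0, 0], [0, 0, 0], 0]]}}

```text
t: 3.05
eef_pos: [546.0, 136.0, 23.7]
tcp_rot: [3.141, -0.785, 2.042]
ft_force: [-1.0, -0.5, 1.3]
opening: 0.608
grip_force: 30.0
```

{"method": "move_arm", "body": {"commands": [[[0, 0, 2], [0, 0, 0], 0], [[0, 0, 3], [0, 0, 0], 0], [[0, 0, 3], [-7.29, -3.71, 0], 0], [[0.2, -0.4, 0], [-7.29, -3.71, 0], 0], [[0.2, -0.4, 0], [-7.29, -3.71, 0], 0], [[0.2, -0.4, 0], [-7.29, -3.71, 0], 0], [[0.2, -0.4, 0], [-7.29, -3.71, 0], 0], [[0.2, -0.4, 0], [-7.29, -3.71, 0], 0], [[0.2, -0.4, 0], [-7.29, -3.71, 0], 0], [[0, 0, 0], [-7.29, -3.71, 0], 0]]}}

```text
t: 4.05
eef_pos: [557.9, 111.9, 104.1]
tcp_rot: [3.141, 0.346, 2.042]
ft_force: [-0.6, -0.3, -3.3]
opening: 0.608
grip_force: 30.0
```

{"method": "move_arm", "body": {"commands": [[[0, 0, 0], [-7.29, -3.71, 0], 0], [[0, 0, 0], [-7.29, -3.71, 0], 0], [[0, 0, 0], [-7.29, -3.71, 0], 0], [[0, 0, 0], [0, 0, 0], 0], [[0, 0, 0], [0, 0, 0], 0]]}}

```text
t: 4.55
eef_pos: [556.9, 112.1, 102.4]
tcp_rot: [-3.134, 0.754, 2.045]
ft_force: [-0.3, 0.1, -2.8]
opening: 0.607
grip_force: 30.0
```

Run:
```python
from h import *
from scipy.spatial.transform import Rotation as R
b=read_camera("scene");a=read_camera("side")
cv2.imwrite("pics/c4.png",np.hstack([cv2.resize(b[130:280,270:400],(347,400)),cv2.resize(a[130:290,210:370],(400,400))]))
s=state();M=R.from_euler("xyz",s["tcp_rot"]).as_matrix();print(s["joints"],s["eef_pos"],M.round(3));print(s["eef_pos"]-19*M[:,2])
```

```text
[ 0.40954013  0.64259708  1.90616731 -1.06799565  0.89556812  0.76988962] [557.52256118 111.14457111 103.43649236] [[-0.33   0.893  0.307]
 [ 0.649  0.451 -0.613]
 [-0.685 -0.003 -0.729]]
[551.69830424 122.78310299 117.27927411]
```

View pics/c4.png

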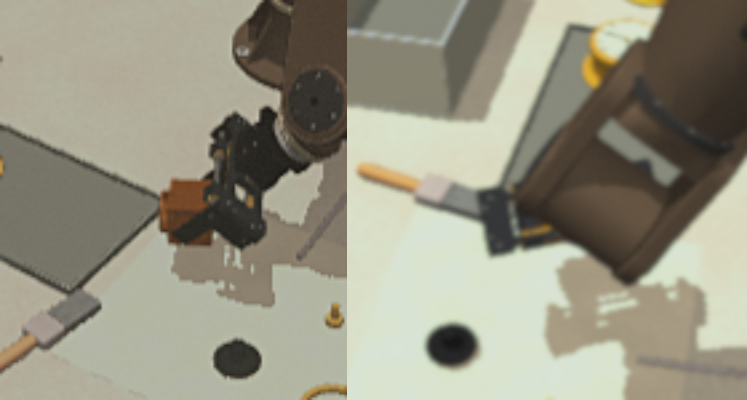

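The jar is held with its mouth pointing sideways towards the tray. Joint 4 is near its limit, so I'll yaw the tool outwards before lowering.

{"method": "move_arm", "body": {"commands": [[[0, 0, 0], [0, 0, -7.2], 0], [[0, 0, 0], [0, 0, -7.2], 0], [[0, 0, 0], [0, 0, -7.2], 0], [[0, 0, 0], [0, 0, -7.2], 0], [[0, 0, 0], [0, 0, -7.2], 0], [[0, 0, -2], [0, 0, 0], 0], [[0, 0, -2], [0, 0, 0], 0], [[0, 0, -2], [0, 0, 0], 0], [[0, 0, -1.5], [0, 0, 0], 0], [[0, 0, 0], [0, 0, 0], 0]]}}

```text
t: 5.65
eef_pos: [556.0, 111.3, 25.5]
tcp_rot: [-3.131, 0.759, 1.419]
ft_force: [0.8, 0.0, -1.2]
opening: 0.608
grip_force: 30.0
```

Run:
```python
from h import *
from scipy.spatial.transform import Rotation as R
s=state();M=R.from_euler("xyz",s["tcp_rot"]).as_matrix();print(s["joints"],s["eef_pos"],M.round(3));print(s["eef_pos"]-19*M[:,2],s["ft_force"])
# tilt error: angle of tool from vertical & jar level
print(np.degrees(np.arctan2(M[0,0],M[2,0])),np.degrees(np.arcsin(-M[2,0])))
```

```text
[ 0.36635037  0.86066533  1.64606689 -0.69438381  1.1844704   0.97587155] [555.97165369 111.29135611  25.52946582] [[ 0.11   0.987 -0.114]
 [ 0.717 -0.158 -0.679]
 [-0.688 -0.007 -0.726]]
[558.14007729 124.18604375  39.31442029] [ 0.78087964  0.03985326 -1.22724452]
170.9472309933689 43.484370997579575
```

{"method": "move_arm", "body": {"commands": [[[0, 0, -0.4], [-1.5, 0.2, 0], 0], [[0, 0, -0.3], [0, 0, 0], 0], [[0, 0, -0.1], [0, 0, 0], 0], [[0, 0, -0.1], [0, 0, 0], 0], [[0, 0, 0], [0, 0, 0], 0]]}}

```text
t: 6.15
eef_pos: [557.4, 111.6, 19.4]
tcp_rot: [-3.138, 0.783, 1.413]
ft_force: [-0.1, 0.5, -1.5]
opening: 0.607
grip_force: 30.0
```

{"method": "move_arm", "body": {"commands": [[[0, 0, -0.1], [0, 0, 0], 0], [[0, 0, -0.1], [0, 0, 0], 0], [[0, 0, 0], [0, 0, 0], 0]]}}

```text
t: 6.45
eef_pos: [557.2, 111.5, 17.1]
tcp_rot: [-3.138, 0.784, 1.413]
ft_force: [-0.3, 0.5, -2.0]
opening: 0.609
grip_force: 30.0
```

{"method": "move_arm", "body": {"commands": [[[0, 0, -0.1], [0, 0, 0], 0], [[0, 0, -0.1], [0, 0, 0], 0], [[0, 0, 0], [0, 0, 0], 0]]}}

```text
t: 6.75
eef_pos: [557.2, 111.5, 15.0]
tcp_rot: [-3.137, 0.784, 1.414]
ft_force: [-0.4, 0.3, -1.5]
opening: 0.607
grip_force: 30.0
```

{"method": "move_arm", "body": {"commands": [[[0, 0, -0.1], [0, 0, 0], 0], [[0, 0, -0.1], [0, 0, 0], 0], [[0, 0, 0], [0, 0, 0], 0]]}}

```text
t: 7.05
eef_pos: [557.2, 111.5, 13.0]
tcp_rot: [-3.138, 0.784, 1.414]
ft_force: [0.5, 0.9, -0.9]
opening: 0.612
grip_force: 30.0
```

{"method": "move_arm", "body": {"commands": [[[0, 0, -0.1], [0, 0, 0], 0], [[0, 0, 0], [0, 0, 0], 0]]}}

```text
t: 7.25
eef_pos: [557.3, 111.5, 12.6]
tcp_rot: [-3.138, 0.784, 1.413]
ft_force: [-1.3, 2.3, 3.1]
opening: 0.611
grip_force: 30.0
```

{"method": "move_arm", "body": {"commands": [[[0, 0, 0], [0, 0, 0], 1], [[0, 0, 0], [0, 0, 0], 1], [[0, 0, 0], [0, 0, 0], 1], [[0, 0, 0], [0, 0, 0], 1], [[0.2, 1.4, 1.4], [0, 0, 0], 1], [[0.4, 2.8, 2.8], [0, 0, 0], 1], [[0.5, 3.5, 3.5], [0, 0, 0], 1], [[0, 0, 3], [8.1, -1.3, 0], 1], [[0, -1, 2], [8.1, -1.3, 0], 1], [[0, -2, 0], [8.1, -1.3, 0], 1]]}}

```text
t: 8.25
eef_pos: [569.6, 160.3, 142.3]
tcp_rot: [3.138, 0.346, 1.414]
ft_force: [0.8, -1.1, -0.7]
opening: 0.994
grip_force: 0.0
```

{"method": "move_arm", "body": {"commands": [[[0, -2, 0], [8.1, -1.3, 0], 1], [[0, -2, 0], [8.1, -1.3, 0], 1], [[0, -2, 0], [8.1, -1.3, 0], 1], [[0, -2, 0], [8.1, -1.3, 0], 1], [[0, -2, 0], [8.1, -1.3, 0], 1], [[0, -1.5, 0], [8.1, -1.3, 0], 1], [[0, 0, 0], [8.1, -1.3, 0], 1], [[0, 0, 0], [0, 0, 0], 1]]}}

```text
t: 9.05
eef_pos: [567.6, 43.4, 137.6]
tcp_rot: [-3.134, -0.635, 1.407]
ft_force: [-0.3, -0.3, -0.7]
opening: 1.002
grip_force: 0.0
```

Run:
```python
from h import *
from scipy.spatial.transform import Rotation as R
s=state();M=R.from_euler("xyz",s["tcp_rot"]).as_matrix();print(s["joints"],s["eef_pos"],s["tcp_rot"],M.round(3));print(s["eef_pos"]-19*M[:,2],s["ft_force"])
import pickle
i=camera_info("wrist");w=read_camera("wrist");pickle.dump(i,open("w5.pkl","wb"))
a=read_camera("scene");b=read_camera("side");cv2.imwrite("pics/s5.png",a);cv2.imwrite("pics/d5.png",b)
cv2.imwrite("pics/w5.png",w)
cv2.imwrite("pics/c5.png",np.hstack([cv2.resize(a[180:280,300:400],(400,400),interpolation=2),cv2.resize(b[190:270,250:330],(400,400),interpolation=2)]))
```

```text
[-0.32940862  0.56139806  1.85848682  0.763154    1.00636697 -0.68258105] [567.60250176  43.39110459 137.59149049] [-3.13425456 -0.63517262  1.40679791] [[ 0.131  0.987  0.09 ]
 [ 0.794 -0.159  0.587]
 [ 0.593 -0.006 -0.805]]
[565.89962277  32.24688529 152.88549517] [-0.30238874 -0.31425783 -0.72277918]
```

View pics/c5.png

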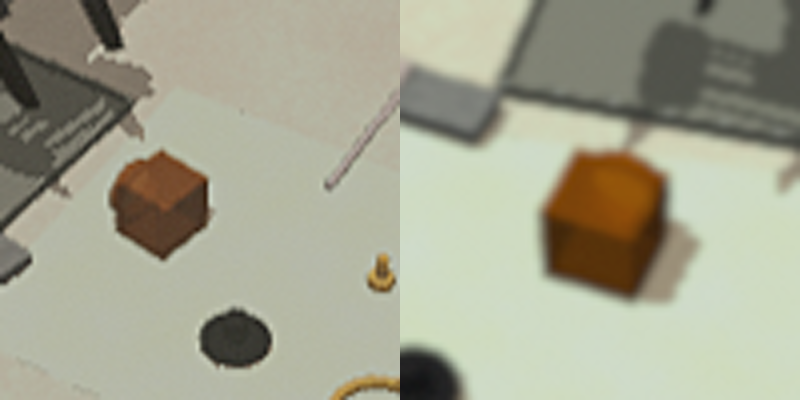

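Run:
```python
from h import *
def rep(c):
    c=np.array(c);e=[np.degrees(np.arctan2(*(c[(k+1)%4]-c[k])[1::-1])) for k in range(4)]
    print(c[:,:2].tolist(),c.mean(0),np.round(e,1),[round(float(np.linalg.norm(c[(k+1)%4]-c[k])),1) for k in range(4)])
f=lambda p:(300+p[0]/4-.4,180+p[1]/4-.4); g=lambda p:(250+p[0]/5-.4,190+p[1]/5-.4)
rep([atz("scene",f(p),58) for p in [(160,151),(209,181),(165,210),(119,180)]])
rep([atz("side",g(p),58) for p in [(145,210),(230,239),(266,180),(177,152)]])
# colour mask check: predicted outline
from itertools import product
for n,fn in(("scene","s5"),("side","d5")):
    im=cv2.imread(f"pics/{fn}.png");h=cv2.cvtColor(im,cv2.COLOR_BGR2HSV)
    m=((h[...,1]>170)&(h[...,0]<18)&(h[...,2]>40)).astype(np.uint8)
    cs=[c for c in cv2.findContours(m,0,2)[0] if 200<cv2.contourArea(c)<2500]
    for c in cs: print(n,cv2.boundingRect(c),cv2.contourArea(c))
    # fit centre/yaw by silhouette IoU, numeric
    best=None
    q=proj(n,(556,124,29))
    lab=cv2.connectedComponents(m)[1]; l=lab[int(q[1]),int(q[0])]; mm=lab==l; print(q,l,mm.sum())
    def sil(x,y,a):
        ca,sa=np.cos(a),np.sin(a);P=[]
        for u,v,z in product((-29,29),(-27,27),(0,58)):P.append((x+u*ca-v*sa,y+u*sa+v*ca,z))
        Q=[]
        for t in np.linspace(0,6.28,16):
            for v in(-27,-37):
                u=27*np.cos(t);P.append((x+u*ca-v*sa,y+u*sa+v*ca,29+27*np.sin(t)))
        pts=np.array([proj(n,p,I) for p in P])
        k=np.zeros(mm.shape,np.uint8);hull=cv2.convexHull((pts*16).round().astype(np.int32))
        cv2.fillPoly(k,[hull],1,shift=4);k=k>0;return (k&mm).sum()/(k|mm).sum()
    I=camera_info(n)
    from scipy.optimize import differential_evolution as D
    r=D(lambda p:-sil(p[0],p[1],np.radians(p[2])),[(535,580),(100,145),(-20,5)],maxiter=12,popsize=8,seed=1,polish=False);print(r.x,r.fun)
```

```text
[[530.0, 104.9], [539.7, 159.6], [589.5, 147.5], [579.5, 95.5]] [559.675 126.875  58.   ] [  79.9  -13.7 -100.9  169.2] [55.6, 51.2, 53.0, 50.4]
[[588.8, 145.9], [537.4, 156.8], [527.0, 109.4], [581.7, 98.8]] [558.725 127.725  58.   ] [ 168.  -102.4  -11.    81.4] [52.5, 48.5, 55.7, 47.6]
[340.2 230. ] 0 254824
[575.13172019 140.28773132  -3.44302211] -0.0022289894201488088
side (147, 284, 29, 37) 718.0
side (280, 221, 22, 27) 437.0
[291.9 234.5] 1 475
[559.41306868 119.48011927   2.55112182] -0.7330246913580247
```

{"method": "move_arm", "body": {"commands": [[[0, 0, 0], [6.72, -1.06, 0], 1], [[0, 0, 0], [6.72, -1.06, 0], 1], [[0, 0, 0], [0, 0, 0], 1]]}}

```text
t: 9.5
eef_pos: [567.4, 46.2, 137.8]
tcp_rot: [-3.132, -0.869, 1.41]
ft_force: [0.3, 0.2, -0.0]
opening: 1.002
grip_force: 0.0
```

Run:
```python
from h import *
from scipy.spatial.transform import Rotation as R
s=state();M=R.from_euler("xyz",s["tcp_rot"]).as_matrix()
d=(np.array([559,126,29])+19*M[:,2]-s["eef_pos"])/10;print(d,M[:,2],d-10*M[:,2])
```

```text
[ -0.63006903   9.41688653 -12.10729127] [ 0.1130893   0.75544092 -0.64538347] [-1.76096199  1.86247728 -5.6534566 ]
```

{"method": "move_arm", "body": {"commands": [[[-0.9, 0.9, -2.8], [0, 0, 0], 1], [[-0.9, 0.9, -2.85], [0, 0, 0], 1], [[0, 0, 0], [0, 0, 0], 1], [[0.3, 2.2, -1.9], [0, 0, 0], 1], [[0.3, 2.2, -1.9], [0, 0, 0], 1], [[0.3, 2.0, -1.7], [0, 0, 0], 1], [[0.2, 1.2, -0.95], [0, 0, 0], 1], [[0, 0, 0], [0, 0, 0], 1], [[0, 0, 0], [0, 0, 0], 1]]}}

```text
t: 10.4
eef_pos: [561.5, 140.2, 19.1]
tcp_rot: [-3.139, -0.868, 1.416]
ft_force: [-0.5, -0.4, 0.4]
opening: 1.0
grip_force: 0.0
```

Run:
```python
from h import *
from scipy.spatial.transform import Rotation as R
s=state();M=R.from_euler("xyz",s["tcp_rot"]).as_matrix();print(s["eef_pos"]-19*M[:,2],s["ft_force"])
```

```text
[559.27410692 125.83889811  31.42528273] [-0.46903872 -0.40603231  0.39319673]
```

{"method": "move_arm", "body": {"commands": [[[0, 0, 0], [0, 0, 0], 0], [[0, 0, 0], [0, 0, 0], 0], [[0, 0, 0], [0, 0, 0], 0], [[0, 0, 0], [0, 0, 0], 0], [[0, 0, 0], [0, 0, 0], 0], [[0, 0, 0], [0, 0, 0], 0]]}}

```text
t: 11.0
eef_pos: [561.0, 139.7, 17.9]
tcp_rot: [-3.137, -0.869, 1.413]
ft_force: [-0.1, -1.8, 2.0]
opening: 0.61
grip_force: 30.0
```

{"method": "move_arm", "body": {"commands": [[[0, 0, 2], [0, 0, 0], 0], [[0, 0, 3], [0, 0, 0], 0], [[0, 0, 3], [-7.41, 1.17, 0], 0], [[0, -1.5, 2], [-7.41, 1.17, 0], 0], [[0, -1.5, 0], [-7.41, 1.17, 0], 0], [[0, -1.5, 0], [-7.41, 1.17, 0], 0], [[0, -1.5, 0], [-7.41, 1.17, 0], 0], [[0, -1.5, 0], [-7.41, 1.17, 0], 0], [[0, -1.5, 0], [-7.41, 1.17, 0], 0], [[0, -1.5, 0], [-7.41, 1.17, 0], 0]]}}

```text
t: 12.0
eef_pos: [561.1, 34.2, 118.4]
tcp_rot: [-3.14, 0.184, 1.413]
ft_force: [-0.7, 1.3, -2.2]
opening: 0.609
grip_force: 29.9
```

{"method": "move_arm", "body": {"commands": [[[-0.2, -2, 0], [-7.41, 1.17, 0], 0], [[-0.2, -2, 0], [-7.41, 1.17, 0], 0], [[-0.2, -2, 0], [-7.41, 1.17, 0], 0], [[-0.2, -2, 0], [-7.41, 1.17, 0], 0], [[-0.2, -2, 0], [0, 0, 0], 0], [[-0.2, -1.5, 0], [0, 0, 0], 0], [[-0.2, -1.2, 0], [0, 0, 0], 0], [[0, 0, 0], [0, 0, 0], 0], [[0, 0, 0], [0, 0, 0], 0]]}}

```text
t: 12.9
eef_pos: [546.9, -92.4, 118.2]
tcp_rot: [-3.14, 0.701, 1.411]
ft_force: [0.1, -0.5, -1.0]
opening: 0.61
grip_force: 30.0
```

Run:
```python
from h import *
from scipy.spatial.transform import Rotation as R
s=state();M=R.from_euler("xyz",s["tcp_rot"]).as_matrix();print(s["joints"],s["eef_pos"],s["tcp_rot"],s["eef_pos"]-19*M[:,2],s["ft_force"])
M0=R.from_euler("xyz",[-3.137,-.869,1.413])
# residual: jar z now = M*M0^-1 * (lying mouth dir)
u=np.array([-np.sin(np.radians(9.5)),-np.cos(np.radians(9.5)),0]);u=np.array([-.156,-.988,0])
z=M@M0.as_matrix().T@u;print("jar z",z)
a=read_camera("scene");b=read_camera("side")
cv2.imwrite("pics/c6.png",np.hstack([cv2.resize(a[120:240,230:350],(400,400),interpolation=2),cv2.resize(b[90:250,230:390],(400,400),interpolation=2)]))
```

```text
[ 0.02570428  0.63385232  1.81407816 -0.8284438   1.03530894  0.74979545] [546.88302024 -92.36494854 118.21446297] [-3.13966748  0.70120746  1.41112657] [548.86800379 -80.26903227 132.73164762] [ 0.0919483  -0.46988    -1.02208801]
jar z [-9.25742494e-04 -4.47211886e-04  1.00023944e+00]
```

View pics/c6.png

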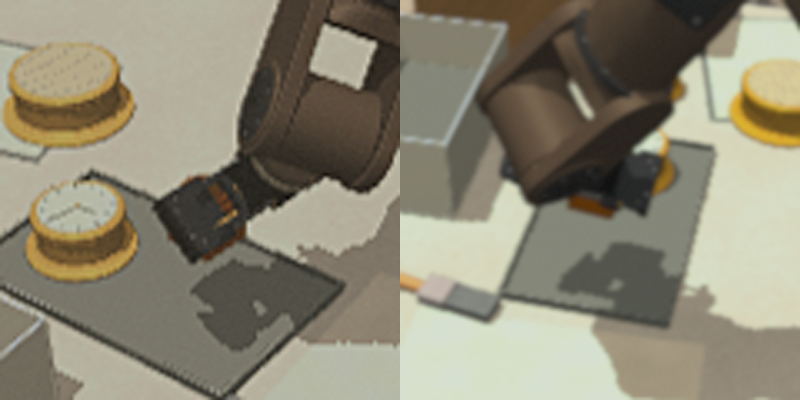

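The jar is held mouth-up over the empty half of the tray, clear of the clock, so I'll lower it.

{"method": "move_arm", "body": {"commands": [[[0, 0, -3], [0, 0, 0], 0], [[0, 0, -3], [0, 0, 0], 0], [[0, 0, -2], [0, 0, 0], 0], [[0, 0, -1], [0, 0, 0], 0], [[0, 0, -0.5], [0, 0, 0], 0], [[0, 0, 0], [0, 0, 0], 0], [[0, 0, 0], [0, 0, 0], 0]]}}

```text
t: 13.7
eef_pos: [547.3, -92.0, 23.7]
tcp_rot: [-3.14, 0.702, 1.412]
ft_force: [0.6, 0.2, -1.2]
opening: 0.61
grip_force: 30.0
```

{"method": "move_arm", "body": {"commands": [[[0, 0, -0.1], [0, 0, 0], 0], [[0, 0, -0.1], [0, 0, 0], 0], [[0, 0, -0.1], [0, 0, 0], 0], [[0, 0, 0], [0, 0, 0], 0]]}}

```text
t: 14.1
eef_pos: [546.9, -92.1, 19.9]
tcp_rot: [-3.139, 0.702, 1.413]
ft_force: [0.1, -0.4, -2.0]
opening: 0.608
grip_force: 30.0
```

{"method": "move_arm", "body": {"commands": [[[0, 0, -0.1], [0, 0, 0], 0], [[0, 0, -0.1], [0, 0, 0], 0], [[0, 0, 0], [0, 0, 0], 0]]}}

```text
t: 14.4
eef_pos: [546.8, -92.1, 17.7]
tcp_rot: [-3.138, 0.702, 1.413]
ft_force: [-0.7, 0.3, -1.8]
opening: 0.609
grip_force: 30.0
```

{"method": "move_arm", "body": {"commands": [[[0, 0, -0.1], [0, 0, 0], 0], [[0, 0, -0.1], [0, 0, 0], 0], [[0, 0, 0], [0, 0, 0], 0]]}}

```text
t: 14.7
eef_pos: [546.9, -92.2, 16.3]
tcp_rot: [-3.139, 0.702, 1.413]
ft_force: [-1.4, 0.2, 4.0]
opening: 0.614
grip_force: 30.0
```

{"method": "move_arm", "body": {"commands": [[[0, 0, 0], [0, 0, 0], 1], [[0, 0, 0], [0, 0, 0], 1], [[0, 0, 0], [0, 0, 0], 1], [[0, 0, 0], [0, 0, 0], 1], [[0.2, 1.3, 1.5], [0, 0, 0], 1], [[0.4, 2.5, 3], [0, 0, 0], 1], [[0.4, 2.6, 3.1], [0, 0, 0], 1], [[0, 0, 4], [7.94, -1.25, 0], 1], [[0, 0, 4], [7.94, -1.25, 0], 1], [[0, -1.5, 3], [7.94, -1.25, 0], 1]]}}

```text
t: 15.7
eef_pos: [557.8, -41.4, 204.8]
tcp_rot: [3.141, 0.275, 1.416]
ft_force: [0.4, -0.1, -0.1]
opening: 1.006
grip_force: 0.0
```

{"method": "move_arm", "body": {"commands": [[[-0.5, -3, 0], [7.94, -1.25, 0], 1], [[-0.5, -3.5, 0], [7.94, -1.25, 0], 1], [[0, 0, 0], [0, 0, 0], 1], [[0, 0, 0], [0, 0, 0], 1]]}}

```text
t: 16.1
eef_pos: [546.3, -109.6, 201.8]
tcp_rot: [-3.137, 0.003, 1.409]
ft_force: [-0.3, 0.2, 0.3]
opening: 1.0
grip_force: 0.0
```

Run:
```python
from h import *
s=state();print(s["joints"],s["eef_pos"],s["tcp_rot"])
i=camera_info("wrist");w=read_camera("wrist");cv2.imwrite("pics/w7.png",w)
import pickle;pickle.dump(i,open("w7.pkl","wb"))
h=cv2.cvtColor(w,cv2.COLOR_BGR2HSV)
q=proj("wrist",(548,-80,68),i);print(q)
m=((h[...,1]>130)&(h[...,0]<20)&(h[...,2]>30)).astype(np.uint8)
for c in cv2.findContours(m,0,2)[0]:
    if cv2.contourArea(c)>150: print(cv2.boundingRect(c),cv2.contourArea(c),cv2.minAreaRect(c))
b=read_camera("scene");a=read_camera("side")
x,y=q.astype(int);cv2.imwrite("pics/c7.png",np.hstack([cv2.resize(w[max(0,y-60):y+60,x-60:x+60],(400,400),interpolation=2),cv2.resize(b[160:240,250:330],(400,400),interpolation=2)]))
```

```text
[-0.31455306  0.41058146  1.73947049 -0.00483717  0.99582875 -0.14987502] [ 546.30734607 -109.60421327  201.81815324] [-3.13674294  0.00336164  1.40876563]
[315.2 164. ]
(294, 335, 263, 16) 1632.0 ((425.0408935546875, 344.0515441894531), (11.417098999023438, 262.30389404296875), 88.49256896972656)
(459, 277, 27, 50) 588.5 ((472.7599792480469, 301.3199768066406), (50.34600830078125, 23.193105697631836), 81.8698959350586)
(151, 277, 27, 50) 590.0 ((163.37010192871094, 301.3789367675781), (23.827909469604492, 50.1060791015625), 6.115503787994385)
(288, 249, 88, 41) 1297.0 ((331.5, 269.0), (87.0, 40.0), 0.0)
(290, 132, 54, 58) 2896.0 ((316.5, 160.5), (57.0, 53.0), 90.0)
(482, 38, 78, 15) 628.0 ((520.4568481445312, 45.60405731201172), (76.8043212890625, 10.259574890136719), 4.085616588592529)
```

```bash
cat > fit.py <<'E'
from h import *
import pickle
from scipy.optimize import differential_evolution as D
def mask(w):
    h=cv2.cvtColor(w,cv2.COLOR_BGR2HSV)
    return ((h[...,1]>130)&(h[...,0]<20)&(h[...,2]>30)).astype(np.uint8)
def fitjar(w,i,g,z0=4):
    m=mask(w);n,lab,st,_=cv2.connectedComponentsWithStats(m)
    q=proj("wrist",(g[0],g[1],60),i).astype(int)
    l=np.bincount(lab[q[1]-15:q[1]+15,q[0]-15:q[0]+15].ravel())[1:].argmax()+1
    c=cv2.findContours((lab==l).astype(np.uint8),0,2)[0];mm=np.zeros(m.shape,np.uint8);cv2.drawContours(mm,c,-1,1,-1);mm=mm>0
    t=np.linspace(0,6.28,24)
    def f(p):
        a=np.radians(p[2]);P=[]
        for u in(-29,29):
            for v in(-29,29):
                for z in(0,54):P.append((u*np.cos(a)-v*np.sin(a)+p[0],u*np.sin(a)+v*np.cos(a)+p[1],z+z0))
        P+=[(p[0]+27*np.cos(b),p[1]+27*np.sin(b),64+z0) for b in t]
        pts=np.array([proj("wrist",x,i) for x in P]);k=np.zeros(m.shape,np.uint8)
        cv2.fillPoly(k,[cv2.convexHull((pts*16).round().astype(np.int32))],1,shift=4);k=k>0
        return -(k&mm).sum()/(k|mm).sum()
    r=D(f,[(g[0]-15,g[0]+15),(g[1]-15,g[1]+15),(-40,20)],maxiter=25,popsize=8,seed=1,polish=False);return r.x,r.fun,mm.sum()
E
python3 - <<'E'
from fit import *
i=pickle.load(open("w7.pkl","rb"));w=cv2.imread("pics/w7.png")
print(fitjar(w,i,(548,-80)))
# dark rim/mouth structure: horizontal & vertical gray profile through centre
g=cv2.cvtColor(w,cv2.COLOR_BGR2GRAY);print(g[161,286:348].tolist());print(g[128:194,316].tolist())
E
```

```text
(array([549.26909012, -81.45830493,  -8.42840374]), np.float64(-0.9481668773704172), np.int64(3002))
[104, 102, 101, 104, 112, 110, 92, 114, 115, 85, 46, 84, 121, 122, 121, 120, 121, 123, 125, 124, 121, 121, 123, 121, 123, 123, 122, 123, 122, 123, 122, 121, 120, 124, 123, 121, 124, 122, 123, 121, 121, 123, 125, 123, 124, 123, 123, 124, 124, 123, 124, 99, 71, 104, 118, 117, 115, 137, 165, 175, 176, 176]
[178, 178, 178, 175, 107, 57, 56, 63, 116, 129, 108, 73, 139, 124, 110, 122, 127, 129, 125, 125, 127, 127, 127, 124, 126, 124, 125, 125, 123, 124, 122, 123, 122, 122, 121, 119, 123, 122, 121, 120, 121, 121, 118, 119, 118, 120, 118, 111, 79, 55, 53, 46, 40, 38, 38, 42, 50, 69, 112, 130, 115, 144, 168, 168, 169, 169]
```

{"method": "move_arm", "body": {"commands": [[[0, 4.5, 0], [0, 0, 0], 0.6], [[-0.5, 4.5, 0], [0, 0, 0], 0.6], [[-0.5, 4.5, 0], [0, 0, 0], 0.6], [[-0.5, 4.5, 0], [0, 0, 0], 0.6], [[-0.5, 4.5, 0], [0, 0, 0], 0.6], [[-0.5, 4.5, 0], [0, 0, 0], 0.6], [[-0.5, 4.5, 0], [0, 0, 0], 0.6], [[0, 4.5, 0], [0, 0, 0], 0.6], [[0, 1.5, 0], [0, 0, 0], 0.6], [[0, 0, 0], [0, 0, 0], 0.6]]}}

```text
t: 17.25
eef_pos: [515.7, 270.7, 201.3]
tcp_rot: [-3.137, 0.003, 1.419]
ft_force: [-0.5, -1.4, 0.7]
opening: 0.599
grip_force: 0.0
```

Run:
```python
from fit import *
s=state();print(s["eef_pos"],s["tcp_rot"],s["opening"])
i=camera_info("wrist");w=read_camera("wrist");cv2.imwrite("pics/w8.png",w);pickle.dump(i,open("w8.pkl","wb"))
print(proj("wrist",(516,313,32),i),proj("wrist",(642,247,36),i))
h=cv2.cvtColor(w,cv2.COLOR_BGR2HSV);m=((h[...,1]>110)&(h[...,0]>12)&(h[...,0]<32)).astype(np.uint8)
for c in cv2.findContours(m,0,2)[0]:
    if cv2.contourArea(c)>25:print("brass",cv2.boundingRect(c),cv2.contourArea(c))
m=(h[...,2]<50).astype(np.uint8)
for c in cv2.findContours(m,0,2)[0]:
    if cv2.contourArea(c)>200:print("dark",cv2.boundingRect(c),cv2.contourArea(c))
```

```text
[515.67592939 270.66606934 201.32165821] [-3.13682353  0.00329672  1.41898163] 0.5989825576121238
[313.  147.8] [426.4 187.7]
brass (225, 337, 279, 14) 1915.5
brass (501, 313, 12, 10) 79.5
brass (404, 277, 18, 51) 429.5
brass (215, 277, 19, 51) 441.5
brass (305, 137, 18, 18) 236.0
brass (382, 24, 77, 82) 4797.5
dark (0, 231, 640, 169) 79126.0
dark (398, 160, 44, 43) 1431.0
```

Run:
```python
from fit import *
i=pickle.load(open("w8.pkl","rb"));w=cv2.imread("pics/w8.png")
print("screw",atz("wrist",(313.8,145.8),9,i),"lid",atz("wrist",(419.6,181.2),11,i))
h=cv2.cvtColor(w,cv2.COLOR_BGR2GRAY);print(h[134:160:2,300:328:2])
s=state();print(s["eef_pos"])
```

```text
screw [516.4 312.5   9. ] lid [642.2 248.8  11. ]
[[225 225 225 224 225 225 224 224 223 227 224 226 225 225]
 [226 226 225 225 224 220 158 207 194 219 224 226 224 223]
 [225 226 226 207 201 128 191 193 192 165 216 223 224 223]
 [225 224 210 171 176 191 190 188 193 192 167 215 226 225]
 [227 226 217 156 188 165 122 114 172 193 191 139 224 225]
 [225 223 153 167 163 150 120 140 154 189 191 173 222 225]
 [226 206 147 123 125 163 188 190 180 160 188 180 221 225]
 [224 207 149 113 132 164 182 185 187 169 189 177 225 225]
 [223 209 160 144 122 155 179 181 179 170 186 217 223 225]
 [224 224 175 159 128 183 172 162 153 187 203 225 223 224]
 [225 225 225 207 182 183 179 190 195 211 224 224 223 225]
 [225 225 225 225 225 225 226 225 225 224 225 224 223 224]
 [224 226 225 225 225 224 225 224 224 225 224 225 224 224]]
[515.92306534 269.01445996 201.34246113]
```

{"method": "move_arm", "body": {"commands": [[[0, 2, -3], [0, 0, 0], 0.5], [[0.1, 2.2, -4], [0, 0, 0], 0.5], [[0, 0, -4], [0, 0, 0], 0.5], [[0, 0, -3], [0, 0, 0], 0.5], [[0, 0, 0], [0, 0, 0], 0.5], [[0, 0, 0], [0, 0, 0], 0.5]]}}

```text
t: 17.9
eef_pos: [518.3, 308.8, 62.4]
tcp_rot: [-3.137, 0.003, 1.413]
ft_force: [-0.9, -0.1, 0.4]
opening: 0.501
grip_force: 0.0
```

Run:
```python
from fit import *
for _ in range(2):
    s=state();print(s["eef_pos"],s["tcp_rot"])
    i=camera_info("wrist");w=read_camera("wrist");cv2.imwrite("pics/w9.png",w);pickle.dump(i,open("w9.pkl","wb"))
q=proj("wrist",(516.4,312.5,32),i);print(q,proj("wrist",(516.4,312.5,5),i))
h=cv2.cvtColor(w,cv2.COLOR_BGR2HSV);m=((h[...,1]>110)&(h[...,0]>12)&(h[...,0]<32)).astype(np.uint8)
for c in cv2.findContours(m,0,2)[0]:
    if cv2.contourArea(c)>25:print("brass",cv2.boundingRect(c),cv2.contourArea(c))
```

```text
[518.26286452 308.79191146  62.41950847] [-3.13691543e+00  3.00343413e-03  1.41274232e+00]
[518.75803795 309.12528044  63.31215418] [-3.13854139e+00  1.85659212e-03  1.41277625e+00]
[313.6 224.8] [314.2 212.5]
brass (209, 337, 277, 14) 1902.5
brass (390, 277, 16, 51) 382.5
brass (231, 277, 16, 51) 389.5
brass (300, 198, 29, 33) 635.0
brass (419, 30, 121, 125) 11520.0
```

{"method": "move_arm", "body": {"commands": [[[-0.2, 0.35, 0], [0, 0, 0], 0.4], [[0, 0, -2], [0, 0, 0], 0.4], [[0, 0, -1.8], [0, 0, 0], 0.4], [[0, 0, -1], [0, 0, 0], 0.4], [[0, 0, 0], [0, 0, 0], 0.4], [[0, 0, 0], [0, 0, 0], 0], [[0, 0, 0], [0, 0, 0], 0], [[0, 0, 0], [0, 0, 0], 0], [[0, 0, 0], [0, 0, 0], 0], [[0, 0, 0], [0, 0, 0], 0]]}}

```text
t: 19.0
eef_pos: [516.1, 313.0, 14.2]
tcp_rot: [-3.138, 0.002, 1.413]
ft_force: [-1.1, 0.6, 2.9]
opening: 0.096
grip_force: 30.0
```

{"method": "move_arm", "body": {"commands": [[[0, 0, 3], [0, 0, 0], 0], [[0, 0, 4.5], [0, 0, 0], 0], [[0.4, -4, 4], [0, 0, 0], 0], [[0.4, -4.5, 0], [0, 0, 0], 0], [[0.4, -4.5, 0], [0, 0, 0], 0], [[0.4, -4.5, 0], [0, 0, 0], 0], [[0.4, -4.5, 0], [0, 0, 0], 0], [[0.4, -4.5, 0], [0, 0, 0], 0], [[0.4, -4.5, 0], [0, 0, 0], 0], [[0.5, -4.5, 0], [0, 0, 0], 0]]}}

```text
t: 20.0
eef_pos: [548.3, -39.1, 124.3]
tcp_rot: [-3.137, 0.003, 1.413]
ft_force: [1.0, 0.3, -0.2]
opening: 0.097
grip_force: 30.0
```

{"method": "move_arm", "body": {"commands": [[[0, -3.9, 0], [0, 0, 0], 0], [[0, 0, -2], [0, 0, 0], 0], [[0, 0, 0], [0, 0, 0], 0], [[0, 0, 0], [0, 0, 0], 0]]}}

```text
t: 20.4
eef_pos: [548.3, -76.0, 104.2]
tcp_rot: [-3.136, 0.002, 1.414]
ft_force: [0.1, 0.1, 0.1]
opening: 0.095
grip_force: 30.0
```

Run:
```python
from fit import *
for _ in range(2):
    s=state();print(s["eef_pos"],s["tcp_rot"],s["opening"])
    i=camera_info("wrist");w=read_camera("wrist");cv2.imwrite("pics/w10.png",w);pickle.dump(i,open("w10.pkl","wb"))
print(proj("wrist",(549.3,-81.5,68),i))
```

```text
[548.26734911 -75.96655025 104.16277661] [-3.13617820e+00  2.45441488e-03  1.41354612e+00] 0.09527818008682594
[548.57391088 -75.69686313 104.56230667] [-3.13717977e+00  2.58033130e-03  1.41422357e+00] 0.0943979856084663
[319.7 232.6]
```

{"method": "move_arm", "body": {"commands": [[[0.1, -0.6, 0], [0, 0, 0], 0], [[0, 0, -1.2], [0, 0, 0], 0], [[0, 0, -1.2], [0, 0, 0], 0], [[0, 0, -0.8], [0, 0, 0], 0], [[0, 0, 0], [0, 0, 0], 0], [[0, 0, 0], [0, 0, 0], 0]]}}

```text
t: 21.1
eef_pos: [549.4, -82.2, 71.7]
tcp_rot: [-3.136, 0.003, 1.413]
ft_force: [0.0, 0.1, -1.1]
opening: 0.098
grip_force: 30.0
```

{"method": "move_arm", "body": {"commands": [[[0, 0, 0], [0, 0, 0], 0.4], [[0, 0, 0], [0, 0, 0], 0.4], [[0, 0, 0], [0, 0, 0], 0.4], [[0, 0, 0], [0, 0, 0], 0.4], [[0, 0, 4], [0, 0, 0], 0.6], [[0, -1, 4], [0, 0, 0], 0.6], [[0, -2, 2], [0, 0, 0], 0.6], [[0, 0, 0], [0, 0, 0], 0.6]]}}

```text
t: 21.9
eef_pos: [550.7, -114.0, 175.1]
tcp_rot: [3.14, 0.004, 1.412]
ft_force: [1.1, -0.1, 0.4]
opening: 0.593
grip_force: 0.0
```

Run:
```python
from fit import *
for _ in range(2):
    s=state();print(s["eef_pos"],s["tcp_rot"],s["opening"])
    i=camera_info("wrist");w=read_camera("wrist");cv2.imwrite("pics/w11.png",w);pickle.dump(i,open("w11.pkl","wb"))
q=proj("wrist",(549.3,-81.5,68),i);print(q,proj("wrist",(549.3,-81.5,9),i))
print(fitjar(w,i,(549,-81)))
x,y=q.astype(int);print(cv2.cvtColor(w,cv2.COLOR_BGR2GRAY)[y-32:y+32:3,x-32:x+32:3])
```

```text
[ 550.67770055 -114.04860011  175.07603842] [3.14040565 0.00375249 1.41219278] 0.5934884965516918
[ 549.77404853 -113.00620723  173.12977988] [-3.13973437e+00  2.96873743e-03  1.41201064e+00] 0.5944098792512726
[312. 168.] [313.1 158. ]
(array([549.12648286, -81.43220721,  -9.223767  ]), np.float64(-0.9649122807017544), np.int64(3630))
[[104 126 126 123 128 127 129 129 130 128 130 132 130 132 132 132 134 132
  133 128 133 173]
 [103 125 124 121 125 126 127 125 113  70  71  72  75  88 128 131 131 132
  132 126 133 179]
 [103 123 120 109 128 129  81 118 135 108 105 106 106 132 135  74 128 130
  131 115 133 180]
 [104 123 122 108 122  85 121 100 105 127 127 127 128 123 110 113 126 128
  129 115 133 178]
 [104 122 122 107 102 118 104 125 126 127 124 124 123 125 127 121 107 138
  108 115 131 178]
 [100 122 123  95 115 121 122 124 127 125 107 183 110  94 127 126 126  97
  131 115 129 177]
 [103 116 120 110 100 124 121 124 122 203 215 212 216 149 120 125 126 114
  121  99 128 177]
 [100 118  93 107 119 122 124 122 149 213 206 174 112 148 138 127 123 125
  106 121 127 177]
 [100 114 111  67 
[... 584 characters left out ...]
1 110 114 112 111 112 111  66
  107 109 120 172]
 [100 104 115  99 125  51  50  53  52  53  51  52  51  55  52  52  46  68
  106 112 120 170]
 [ 98 104 115  96 107 113  53  40  38  40  38  38  40  38  36  47  65 113
   90 109 118 171]
 [100 103 114  97  93 100 127  61  50  45  40  39  41  43  45  90 108  99
   97 107 116 170]
 [ 99 104 113 106 114 113 101 115 135  89  75  75  76 119 122 107 115 116
  115 110 121 169]
 [ 98 100 112 113 112 110 112 111 101 104 104 104 104 116 123 122 124 121
  123 122 125 169]
 [ 97  96  98  97  98  96  97  99  96  99  96  98  97 169 168 169 169 169
  169 168 169 167]
 [ 98  96  98  98  99  97  99  98  98  97  97  95  96 167 167 167 169 168
  169 166 166 168]]
```

The screw is standing inside the jar, with bright brass at its centre, and the jar hasn't moved. Next is the lid.

{"method": "move_arm", "body": {"commands": [[[1.2, 4.5, 0], [0, 0, 0], 0.6], [[1.2, 4.5, 0], [0, 0, 0], 0.6], [[1.2, 4.5, 0], [0, 0, 0], 0.6], [[1.2, 4.5, 0], [0, 0, 0], 0.6], [[1.2, 4.5, 0], [0, 0, 0], 0.6], [[1.2, 4.5, 0], [0, 0, 0], 0.6], [[1.2, 4.5, -2], [0, 0, 0], 0.6], [[0.8, 1.5, -3], [0, 0, 0], 0.6], [[0, 0, 0], [0, 0, 0], 0.6], [[0, 0, 0], [0, 0, 0], 0.6]]}}

```text
t: 23.0
eef_pos: [640.2, 217.2, 120.8]
tcp_rot: [-3.134, 0.004, 1.414]
ft_force: [1.1, -0.3, -0.2]
opening: 0.599
grip_force: 0.0
```

```bash
cat > lid.py <<'E'
from fit import *
for _ in range(2):
    s=state();print(s["eef_pos"],s["tcp_rot"],s["opening"])
    i=camera_info("wrist");w=read_camera("wrist")
cv2.imwrite("pics/w12.png",w);pickle.dump(i,open("w12.pkl","wb"))
q=proj("wrist",(642,248.5,12),i);print(q,proj("wrist",(642,248.5,36),i))
h=cv2.cvtColor(w,cv2.COLOR_BGR2HSV);m=(h[...,2]<60).astype(np.uint8)
for c in cv2.findContours(m,0,2)[0]:
    if cv2.contourArea(c)>200:
        b=cv2.boundingRect(c);print("dark",b,cv2.contourArea(c))
        if 20<b[2]<150:
            t=np.linspace(0,6.28,40)
            mm=np.zeros(m.shape,np.uint8);cv2.drawContours(mm,[c],-1,1,-1);mm=mm>0
            def f(p):
                k=np.zeros(m.shape,np.uint8)
                for r,zs in((29,(7,12)),(10,(12,36))):
                    pts=np.array([proj("wrist",(p[0]+r*np.cos(a),p[1]+r*np.sin(a),z),i) for a in t for z in zs])
                    cv2.fillPoly(k,[cv2.convexHull((pts*16).round().astype(np.int32))],1,shift=4)
                return -((k>0)&mm).sum()/((k>0)|mm).sum()
            r=D(f,[(632,652),(238,258)],maxiter=15,popsize=8,seed=1,polish=False);print(r.x,r.fun)
E
python3 lid.py
```

```text
[640.21946067 217.2148642  120.77350403] [-3.13397402  0.00402249  1.41429202] 0.599351219671286
[640.84401991 216.71348439 122.14502883] [-3.1360661   0.00314724  1.41335492] 0.6004233878245506
[314.1 166.3] [313.6 171.4]
dark (0, 231, 640, 169) 79215.5
dark (286, 138, 58, 58) 2523.5
[642.7700257  246.38398264] -0.9117647058823529
```

{"method": "move_arm", "body": {"commands": [[[0.1, 1.5, -2], [0, 0, 0], 0.5], [[0.1, 1.5, -3], [0, 0, 0], 0.5], [[0, 0, -1.5], [0, 0, 0], 0.5], [[0, 0, 0], [0, 0, 0], 0.5], [[0, 0, 0], [0, 0, 0], 0.5]]}}

```text
t: 23.6
eef_pos: [643.6, 246.6, 57.8]
tcp_rot: [-3.137, 0.003, 1.413]
ft_force: [-0.1, -0.0, 0.5]
opening: 0.503
grip_force: 0.0
```

```bash
python3 lid.py
python3 - <<'E'
from fit import *
w=cv2.imread("pics/w12.png");cv2.imwrite("pics/c12.png",cv2.resize(w[150:300,240:390],(600,600),interpolation=2))
i=pickle.load(open("w12.pkl","rb"))
for y in(244,246,248,250):print(y,proj("wrist",(642.5,y,36),i),proj("wrist",(642.5,y,12),i))
E
```

```text
[643.55906756 246.55668926  57.77781009] [-3.13733000e+00  2.61563323e-03  1.41291393e+00] 0.502575189684495
[643.86122215 246.5895254   58.37407546] [-3.13828162e+00  2.18157647e-03  1.41276093e+00] 0.49840131799706633
[314.8 219.2] [314.4 231.4]
dark (0, 231, 640, 169) 78869.5
dark (280, 185, 72, 68) 3688.0
[642.37226829 247.45990762] -0.9193979121145909
244 [316.1 237. ] [316.4 224.4]
246 [315.6 234.5] [316. 222.]
248 [315.2 231.9] [315.6 219.7]
250 [314.7 229.4] [315.2 217.4]
```

View pics/c12.png

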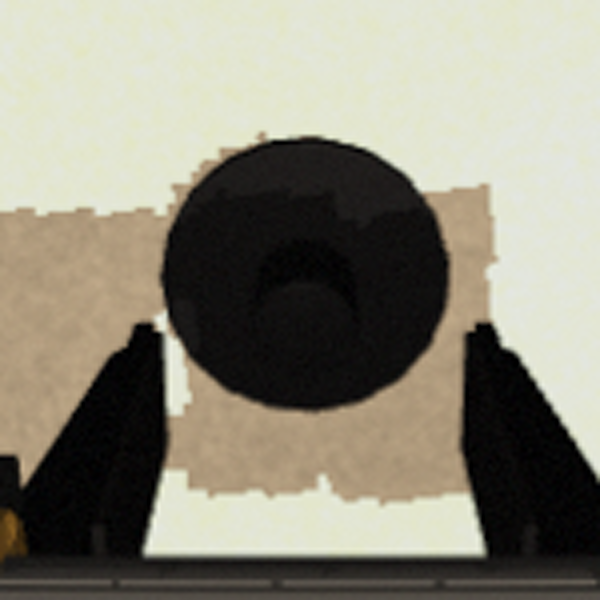

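The crop shows the lid knob-up, with the knob centre at about (316,231), giving y≈248.5, and a finger on each side of it.

{"method": "move_arm", "body": {"commands": [[[-0.1, 0.2, -1.5], [0, 0, 0], 0.5], [[0, 0, -1.5], [0, 0, 0], 0.5], [[0, 0, -1], [0, 0, 0], 0.5], [[0, 0, -0.3], [0, 0, 0], 0.5], [[0, 0, 0], [0, 0, 0], 0.5], [[0, 0, 0], [0, 0, 0], 0], [[0, 0, 0], [0, 0, 0], 0], [[0, 0, 0], [0, 0, 0], 0], [[0, 0, 0], [0, 0, 0], 0], [[0, 0, 0], [0, 0, 0], 0]]}}

```text
t: 24.7
eef_pos: [642.4, 249.1, 14.6]
tcp_rot: [-3.137, 0.002, 1.413]
ft_force: [0.0, -0.2, 1.0]
opening: 0.203
grip_force: 30.0
```

Run:
```python
from h import *
s=state();print(s["eef_pos"],s["tcp_rot"],s["ft_force"],s["opening"])
```

```text
[642.39999214 249.12531239  14.56343466] [-3.13747862e+00  2.47142040e-03  1.41341459e+00] [ 2.01290872e-04 -1.60494540e-01  9.70822486e-01] 0.2033486255099106
```

{"method": "move_arm", "body": {"commands": [[[0, 0, 2], [0, 0, 0], 0], [[0, 0, 4], [0, 0, 0], 0], [[0, -1, 4], [0, 0, 0], 0], [[-1.3, -4.5, 2], [0, 0, 0], 0], [[-1.3, -4.5, 0], [0, 0, 0], 0], [[-1.3, -4.5, 0], [0, 0, 0], 0], [[-1.3, -4.5, 0], [0, 0, 0], 0], [[-1.3, -4.5, 0], [0, 0, 0], 0], [[-1.3, -4.5, 0], [0, 0, 0], 0], [[-1.3, -3.5, 0], [0, 0, 0], 0]]}}

```text
t: 25.7
eef_pos: [550.8, -67.3, 134.2]
tcp_rot: [-3.138, 0.003, 1.413]
ft_force: [0.8, 0.5, -0.3]
opening: 0.205
grip_force: 30.0
```

{"method": "move_arm", "body": {"commands": [[[-0.2, -1.5, 0], [0, 0, 0], 0], [[0, 0, -2], [0, 0, 0], 0], [[0, 0, 0], [0, 0, 0], 0], [[0, 0, 0], [0, 0, 0], 0]]}}

```text
t: 26.1
eef_pos: [549.7, -79.6, 114.0]
tcp_rot: [-3.136, 0.002, 1.414]
ft_force: [-0.0, 0.2, -0.7]
opening: 0.207
grip_force: 30.0
```

Run:
```python
from fit import *
for _ in range(2):
    s=state();print(s["eef_pos"],s["tcp_rot"],s["ft_force"])
    i=camera_info("wrist");w=read_camera("wrist")
cv2.imwrite("pics/w13.png",w);pickle.dump(i,open("w13.pkl","wb"))
e=s["eef_pos"];h=cv2.cvtColor(w,cv2.COLOR_BGR2HSV);m=(h[...,2]<60).astype(np.uint8)
# disc at z = tcp-2.5, check rows above knob
z=e[2]-2.6
print("pred disc edges L,R,top",*[proj("wrist",(e[0]+dx,e[1]+dy,z),i) for dx,dy in((-29,0),(29,0),(0,29))])
c=proj("wrist",(e[0],e[1],z),i).astype(int);print(c)
for r in range(c[1]-20,c[1]+10,5):
    x=np.where(m[r,c[0]-60:c[0]+60])[0]+c[0]-60;print(r,x.min() if len(x) else None,x.max() if len(x) else None)
print("top",np.where(m[c[1]-80:c[1],c[0]])[0][:3]+c[1]-80)
```

```text
[549.7132456  -79.57081379 114.03232713] [-3.13644330e+00  2.44961083e-03  1.41393055e+00] [-0.01415857  0.20829704 -0.72735885]
[549.91572747 -79.50563631 114.39701589] [-3.13725096e+00  2.55723967e-03  1.41423850e+00] [ 0.0265277  -0.12373094 -0.98019467]
pred disc edges L,R,top [273.4 252. ] [361.7 239.5] [309.9 203.8]
[317 245]
225 281 355
230 278 358
235 276 359
240 275 361
245 275 361
250 275 360
top [205 206 207]
```

{"method": "move_arm", "body": {"commands": [[[-0.1, -0.15, 0], [0, 0, 0], 0], [[0, 0, -1.5], [0, 0, 0], 0], [[0, 0, -1], [0, 0, 0], 0], [[0, 0, -0.5], [0, 0, 0], 0], [[0, 0, -0.3], [0, 0, 0], 0], [[0, 0, -0.2], [0, 0, 0], 0], [[0, 0, 0], [0, 0, 0], 0], [[0, 0, 0], [0, 0, 0], 0]]}}

```text
t: 27.0
eef_pos: [548.7, -81.6, 79.2]
tcp_rot: [-3.138, 0.003, 1.413]
ft_force: [0.4, 0.5, 0.0]
opening: 0.208
grip_force: 30.0
```

{"method": "move_arm", "body": {"commands": [[[0, 0, -0.1], [0, 0, 0], 0], [[0, 0, -0.1], [0, 0, 0], 0], [[0, 0, 0], [0, 0, 0], 0]]}}

```text
t: 27.3
eef_pos: [548.5, -81.6, 77.0]
tcp_rot: [-3.137, 0.003, 1.413]
ft_force: [-0.0, -0.4, -0.8]
opening: 0.202
grip_force: 30.0
```

{"method": "move_arm", "body": {"commands": [[[0, 0, -0.1], [0, 0, 0], 0], [[0, 0, 0], [0, 0, 0], 0]]}}

```text
t: 27.5
eef_pos: [548.5, -81.6, 75.9]
tcp_rot: [-3.137, 0.003, 1.413]
ft_force: [0.2, -0.0, -1.1]
opening: 0.204
grip_force: 30.0
```

{"method": "move_arm", "body": {"commands": [[[0, 0, -0.05], [0, 0, 0], 0], [[0, 0, 0], [0, 0, 0], 0]]}}

```text
t: 27.7
eef_pos: [548.6, -81.6, 75.6]
tcp_rot: [-3.137, 0.003, 1.413]
ft_force: [-0.9, 0.4, -0.1]
opening: 0.203
grip_force: 30.0
```

{"method": "move_arm", "body": {"commands": [[[0, 0, -0.1], [0, 0, 0], 0], [[0, 0, 0], [0, 0, 0], 0]]}}

```text
t: 27.9
eef_pos: [548.6, -81.6, 75.5]
tcp_rot: [-3.138, 0.003, 1.413]
ft_force: [-3.3, 0.2, 12.6]
opening: 0.205
grip_force: 30.0
```

Contact came exactly at the expected seated height, so I'll release.

{"method": "move_arm", "body": {"commands": [[[0, 0, 0.05], [0, 0, 0], 0], [[0, 0, 0], [0, 0, 0], 0.5], [[0, 0, 0], [0, 0, 0], 0.5], [[0, 0, 0], [0, 0, 0], 0.5], [[0, 0, 2], [0, 0, 0], 0.5], [[0, 0, 4], [0, 0, 0], 0.5], [[0, -1, 4], [0, 0, 0], 0.5], [[0, -2, 1], [0, 0, 0], 0.5], [[0, 0, 0], [0, 0, 0], 0.5], [[0, 0, 0], [0, 0, 0], 0.5]]}}

```text
t: 28.9
eef_pos: [548.2, -111.5, 184.4]
tcp_rot: [-3.136, 0.002, 1.412]
ft_force: [-0.2, -0.1, -0.3]
opening: 0.501
grip_force: 0.0
```

Run:
```python
from fit import *
for _ in range(2):
    s=state();print(s["t"],s["eef_pos"],s["opening"],s["ft_force"])
    i=camera_info("wrist");w=read_camera("wrist")
h=cv2.cvtColor(w,cv2.COLOR_BGR2HSV)
m=(h[...,2]<60).astype(np.uint8)
t=np.linspace(0,6.28,40)
for c in cv2.findContours(m,0,2)[0]:
    b=cv2.boundingRect(c)
    if 30<b[2]<150 and b[3]<120 and cv2.contourArea(c)>800:
        mm=np.zeros(m.shape,np.uint8);cv2.drawContours(mm,[c],-1,1,-1);mm=mm>0;print(b)
        def f(p):
            k=np.zeros(m.shape,np.uint8)
            tx,ty=p[3],p[4]
            for r,zs in((29,(0,5)),(10,(5,29))):
                pts=np.array([proj("wrist",(p[0]+r*np.cos(a)+ty*z,p[1]+r*np.sin(a)-tx*z,p[2]+z+tx*r*np.sin(a)-ty*r*np.cos(a)),i) for a in t for z in zs])
                cv2.fillPoly(k,[cv2.convexHull((pts*16).round().astype(np.int32))],1,shift=4)
            return -((k>0)&mm).sum()/((k>0)|mm).sum()
        r=D(lambda p:f((p[0],p[1],68,0,0)),[(539,559),(-92,-72)],maxiter=15,popsize=8,seed=1,polish=False);print(r.x,r.fun)
        for z in(62,65,68,71,75):print(z,f((r.x[0],r.x[1],z,0,0)))
# jar footprint
ma=mask(w)
for c in cv2.findContours(ma,0,2)[0]:
    if cv2.contourArea(c)>300:print("amber",cv2.boundingRect(c))
P=[proj("wrist",(549.2+u*np.cos(-.155)-v*np.sin(-.155),-81.4+u*np.sin(-.155)+v*np.cos(-.155),z),i) for u in(-29,29) for v in(-29,29) for z in(4,58)]
P=np.array(P);print("pred jar bbox",P.min(0),P.max(0))
```

```text
28.9 [ 548.17364405 -111.49499866  184.41291439] 0.5005355436719536 [-0.20396851 -0.11747487 -0.33789964]
28.95 [ 548.00513731 -111.13293231  183.98369215] 0.49769412466551727 [-0.47262773 -0.46197962 -0.17606423]
(286, 141, 58, 58)
[548.56944099 -83.70700624] -0.919971671388102
62 -0.9446265938069217
65 -0.9341963322545846
68 -0.919971671388102
71 -0.8952446588559614
75 -0.8740740740740741
amber (209, 315, 278, 36)
amber (390, 277, 16, 51)
amber (231, 277, 16, 51)
amber (286, 253, 76, 37)
amber (286, 133, 58, 29)
amber (491, 34, 81, 16)
pred jar bbox [285.5 132.4] [343.9 192.8]
```

Run:
```python
from fit import *
for _ in range(2): i=camera_info("wrist");w=read_camera("wrist")
h=cv2.cvtColor(w,cv2.COLOR_BGR2HSV);m=((h[...,2]<60)).astype(np.uint8)
for c in cv2.findContours(m,0,1)[0]:
    b=cv2.boundingRect(c)
    if 30<b[2]<150 and b[3]<120 and cv2.contourArea(c)>800:
        p=c[:,0];u=p[p[:,1]<b[1]+38]
        for n,q in(("all",p),("upper",u)):
            P=np.array([atz("wrist",x,70.5,i)[:2] for x in q]);A=np.c_[2*P,np.ones(len(P))];s=np.linalg.lstsq(A,(P**2).sum(1),rcond=None)[0]
            r=np.sqrt(s[2]+s[0]**2+s[1]**2);d=np.hypot(*(P-s[:2]).T)-r;print(n,s[:2],r,d.std(),abs(d).max())
```

```text
all [548.67168458 -83.37987339] 28.0369839513202 0.3955687515448265 1.0282673864038934
upper [548.76892539 -83.00007523] 27.80749617365815 0.3559641912815477 0.888129520208242
```

```bash
python3 -c "
from cell import *
print(env.job_done())"
```

```text
the job is handed in; nothing more can be done
None
```

I handed the job in at about 29 s: the jar stands mouth-up in the tray with the thumbscrew inside. The lid went down to its expected seated height and measured centred to about 2 mm; no verdict came back.

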